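Wind a microtome carriage to its stop and lock it

TASK

Set up the trimming microtome: wind its handwheel clockwise (seen from above) by the crank handle until the carriage's round nose touches the stop block, then throw the lock lever on the carriage fully over to its far side to lock it there. Wind it there by the wheel rather than shoving the carriage, do not force it hard against the stop, and leave the glassware and boxes around the machine where they are.

Things in the scene. Friction and masses are not known exactly. Their poses are not given: they have to be found in the camera images.
- trimmer: the bench trimming microtome, fixed: a low white bed 500 mm long (its y) and 160 mm wide (its x), rails on top at 62 mm height. Origin at bench level under the middle of the bed. Its +y runs along the rails from the handwheel end to the stop end; its -x long side is the side towards the robot. The handwheel stands on a white gearbox (top 94 mm high) at its y = -150 mm.
- handwheel (a joint): angle of the handwheel, rad, growing as it winds clockwise seen from above; the carriage goes 50 mm towards the stop (its machine's +y) per full turn. About 4 N at the crank handle turns it; it stays where it is left. At 0 the crank lies in the machine's +x direction from the hub, at q in direction (cos q, -sin q) of the machine's x, y.
- wheel_hub (a point): top of the hub of the steel handwheel, on its vertical axis, 122 mm above the bench. The rim is 120 mm across outside, its top at 120 mm height.
- crank_grip (a point): the point to grip on the upright black crank handle, which is 26 mm in diameter and 63 mm tall (from 124 to 187 mm above the bench); the point lies on its axis 160 mm above the bench and 52 mm from the wheel's axis. The handle spins freely on its pin, so the gripper can keep its heading while it circles.
- carriage: the carriage: an aluminium saddle 116 x 110 mm on the rails with a dark upright block and a steel nose on the stop side and the lock lever on the wheel side. Origin at bench level under the saddle's middle; axes as the machine's.
- nose (a point): the tip of the carriage's round steel nose (24 mm in diameter), which points along the machine's +y, 115 mm above the bench.
- stop: the fixed steel stop block across the rails, 134 mm high, origin at bench level below its face; axes as the machine's.
- stop_face (a point): centre of the stop's round face (32 mm in diameter, facing the machine's -y), 115 mm above the bench, straight ahead of the nose; its axes are those of the machine, so the gap is the distance from the nose to it along y.
- lock (a joint): angle of the lock lever, rad: 0 leaning to the machine's -x side (unlocked), 1.0 leaning to its +x side (locked, fully over). It stays where it is left; about 1 N at the ball moves it.
- lock_tip (a point): centre of the black ball (26 mm in diameter) at the end of the lock lever; the lever is 80 mm long and pivots about an axis along the machine's y, 108 mm above the bench over the carriage's middle line (20 mm from the carriage's origin towards the wheel). The ball is at 178 mm height at either end, 188 mm upright.
- reagent_bottle: loose amber bottle, 68 mm across, 140 mm tall, off the wheel end; origin under its centre. Bystander.
- petri_dish: loose closed glass dish, 94 mm across, 21 mm tall, in front of the bed; origin under its centre. Bystander.
- block_tray: loose divided tray, 80 x 120 x 30 mm, behind the bed; origin under its centre. Bystander.
- knife_case: loose grey flat case, 60 x 100 x 33 mm, in front of the gearbox; origin under its centre. Bystander.
- resin_jar: loose white jar, 70 mm across, 75 mm tall, off the stop end; origin under its centre. Bystander.
- beaker: loose glass beaker, 70 mm across, 90 mm tall, behind the gearbox; origin under its centre. Bystander.
- brush: loose brush with a wooden handle, 170 mm long, lying behind the stop end; origin under its middle. Bystander.

How it is judged:
On the way:
1. the carriage's nose has been wound up to the stop face (gap under 2 mm) while the lock lever is still on the unlocked side (below 0.4 rad) (y of nose in the frame of stop_face above -0.002 m and value of joint lock below 0.4 rad), for 0.2 s.
At the end, for the whole second after the job is handed in: The carriage's nose touches the stop face (gap under 2 mm), the lock lever lies fully over on the machine's +x side (above 0.85 of 1.0 rad), and both are at rest (y of nose in the frame of stop_face above -0.002 m and value of joint lock above 0.85 rad and linear speed of carriage below 0.005 m/s and velocity of joint lock below 0.1 rad/s).
It fails at once if the robot pushes the carriage or its lock lever with more than 15 N before the nose is at the stop (the carriage must be wound there by the wheel) (y of nose in the frame of stop_face below -0.002 m and contact force between any of the arm, the fingers and carriage above 15 N).
It fails at once if the carriage is forced against the stop with more than 250 N (about 40 N at the crank handle) (contact force between carriage and stop above 250 N).
It fails at once if a bystander (bottle, dish, tray, case, jar, beaker or brush) is moved more than 30 mm (distance of any of reagent_bottle, petri_dish, block_tray, knife_case, resin_jar, beaker, brush from where it was at the start of the episode above 0.03 m).
It also fails if it takes over 64 s, if anything falls off the work surface, if the arm or the gripper's body presses on something with over 40 N, if the wrist force passes 120 N, or if a joint passes its speed limit or range.

ROBOT

A 6-joint arm with a two-finger parallel gripper is mounted at the origin on the work surface. World frame = base frame: x ahead of the robot, y to its left, z up, the work surface at z = 0. Lengths are in m, angles in rad, forces in N, time in s.
With the tool pointing down it reaches from about 0.35 to 0.975 m from the base axis. Payload 4.9 kg.
Tool frame: the origin (TCP) lies at the very end of the fingers, on their centre line; the grasp point (between the pads) lies 19 mm behind it; z points along the fingers, y is the direction in which the jaws open and shut (so a half turn about z gives the same grasp; the last joint's range is limited). The gripper opens to 85 mm and grips with 20 to 120 N. Pads are 22 mm wide; open, the fingers measure 114 mm over their backs; the gripper's body (76 mm by 85 mm) begins 54 mm behind the grasp point. The pads swing forward as they close: fully open they stand 13 mm farther back than shut.
Start: joints at [-1.264, 0.053, 1.613, -0, 1.476, -0.119], TCP at [0.258, -0.569, 0.231] pointing down, gripper open.
Joint ranges: [-3.01, 3.01], [-1.01, 2.22], [0.06, 2.58], [-1.02, 4.17], [0.09, 2.62], [-3.14, 3.14]. Speed limits (rad/s): [2.57, 2.57, 3.14, 3.14, 3.14, 3.14].

INTERFACE

Orientations are given as a unit quaternion [w, x, y, z].
In Python, from plant import state, eyes, job_done gives the robot as it stands.
- The arm moves only by the tool apply_moves, never from a script. Its argument "commands" is a list of rows, each an object with "linear": the shift along the tool's x, y, z in m, a list of three; "delta_rot": the turn, a rotation vector about the tool's x, y, z in degrees, a list of three; "fingers": the closure in counts, from 0 (fully open) to 255 (shut). In form: [{"linear": [x, y, z], "delta_rot": [wx, wy, wz], "fingers": fingers}, ...]. A call has exactly 8 rows; each row is the pose to reach, as a shift and turn from the pose commanded when the call began, along the tool's axes at that moment; what a row does not reach only later rows make up. A row lasts 1/10 s, in which the tool goes at most 50 mm and 8.59 degrees, less where a joint would pass 70% of its speed; a pose out of reach is approached as far as the arm can. A call with a gripper value outside its range is refused whole. The fingers move at their own pace and stop on an object; the grip force is fixed at half the most. Time passes only in rows, so rows that repeat a pose let the fingers close, or fill a call up. It gives the time, the measured TCP pose, the force and the opening at its end, in the units of the state.
- state(): the state, without advancing time (a new reading comes with each control period).
- eyes.grab_frame(name): name is "scene" or "top" or "wrist"; returns the picture (420x560x3 uint8, red, green, blue); there is no depth.
- eyes.camera_params(name): a dict with "fx", "fy", "cx", "cy" (pixels), "position" and "rotation" of the camera in the world; the wrist camera has in their place "T_tool_cam" (4x4, takes a point from camera to tool coordinates, whose origin is the TCP and whose axes are the flange's). Camera axes: x right, y down, z forward; pixel columns grow to the right and rows downward; lengths in m; the calibration is good to about 2 mm. A picture is of the moment at which its call begins: read the wrist's pose just before it. camera_params takes no time and is no camera call.
- job_done(): hands the job in, once; it reports no verdict.
The state is a dict: "time": time; "joint_pos": joint angles; "joint_vel": joint speeds; "joint_efforts": joint torques, N m; "tool_pos": TCP position; "tool_rot": TCP orientation; "contact_force": force on the tool from outside, world axes, zero at the start; "ft_torque": the same for the moment, N m; "gripper_width": opening from 0.0 (shut) to 1.0 (fully open).
Only numpy, scipy, OpenCV 4.12 (cv2) and the standard library are available. Lean on these libraries where they do the work, as an engineer would, in place of code of your own. Each camera call takes 0.05 s, during which the arm holds its last target.

## Working session

There is one attempt and no reset: what is moved stays moved. The work goes in short steps, Python scripts to look and compute and a tool call to move; the robot and the scene stay as the last step left them, time stands still between calls to the robot, and variables do not carry over. Pictures are saved under pics/ and viewed, and the job is handed in when it is done.

Besides the shell and the picture viewer there is one more tool, called after "Emit:" as name(argument=value, ...), one argument or row to a line, values as JSON. apply_moves: Moves the arm, as the interface text tells. Its arguments: {"type":"object","properties":{"commands":{"type":"array","items":{"type":"object","properties":{"linear":{"type":"array","items":{"type":"number"}},"delta_rot":{"type":"array","items":{"type":"number"}},"fingers":{"type":"number"}}}}},"required":["commands"]}

```bash
mkdir -p pics; ls
python3 - <<'E'
from plant import state, eyes
import cv2
print(state())
for n in ("scene","top","wrist"):
    im=eyes.grab_frame(n); cv2.imwrite(f"pics/{n}0.png",im[:,:,::-1]); print(n,eyes.camera_params(n))
E
```

```text
pics
{'time': 0.0, 'joint_pos': array([-1.26400680e+00,  5.33807091e-02,  1.61429177e+00, -1.80218209e-05,
        1.47598684e+00, -1.18995413e-01]), 'joint_vel': array([ 1.66122947e-05,  2.05990049e-03,  5.51764005e-04,  1.24345254e-03,
       -1.72588359e-03, -9.86013307e-05]), 'joint_efforts': array([ 7.06800220e-04, -3.93682480e+01, -3.70172954e+01, -7.93992149e-05,
        7.14976384e-03, -7.67471931e-06]), 'tool_pos': array([ 0.25795741, -0.56860297,  0.23004956]), 'tool_rot': array([-1.02793994e-03,  9.77423157e-01,  2.11288678e-01, -1.05814442e-04]), 'contact_force': array([-1.20323806,  0.81217837, -0.89135462]), 'ft_torque': array([ 0.05272128,  0.00428838, -0.01434899]), 'gripper_width': 0.9990018164903416}
scene {'fx': 390.69292157018396, 'fy': 390.69292157018396, 'cx': 276.8348906013789, 'cy': 207.67604275175714, 'position': array([1.1172441 , 0.15154596, 0.92894629]), 'rotation': array([-0.2002483 ,  0.62162526,  0.7220042 , -0.22845697])}
top {'fx': 491.22268549691324, 'fy': 491.22268549691324, 'cx': 273.96730359905104, 'cy': 214.4514136992514, 'position': array([0.37382658, 0.0689232 , 1.18244733]), 'rotation': array([-0.06214507,  0.71209923, -0.69605422,  0.06753663])}
wrist {'fx': 356.6725207973187, 'fy': 356.6725207973187, 'cx': 279.95922459557005, 'cy': 212.9750169905803, 'T_tool_cam': array([[-9.18031713e-04, -9.61212948e-01, -2.75805777e-01,
         7.05655297e-02],
       [ 9.99999570e-01, -8.45712775e-04, -3.81142300e-04,
         2.07713772e-04],
       [ 1.33106445e-04, -2.75806008e-01,  9.61213310e-01,
        -1.43138425e-01],
       [ 0.00000000e+00,  0.00000000e+00,  0.00000000e+00,
         1.00000000e+00]])}
```

View pics/scene0.png

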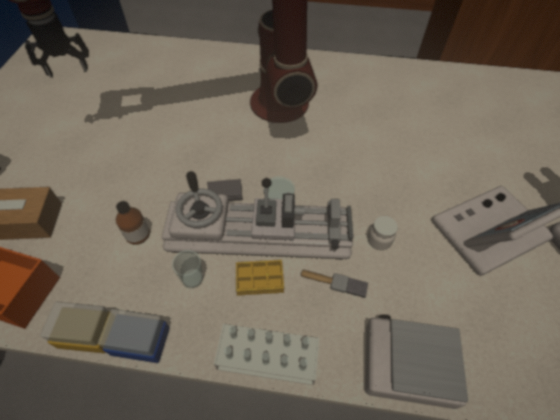

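View pics/top0.png

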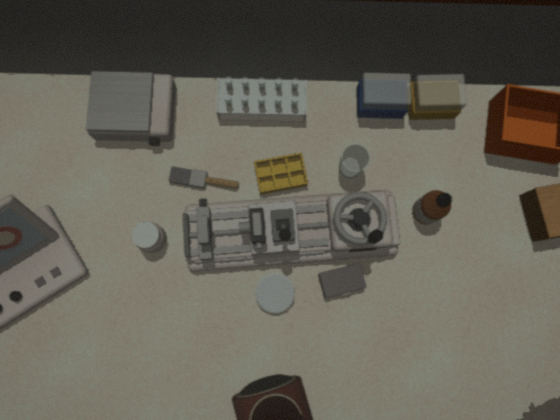

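View pics/wrist0.png

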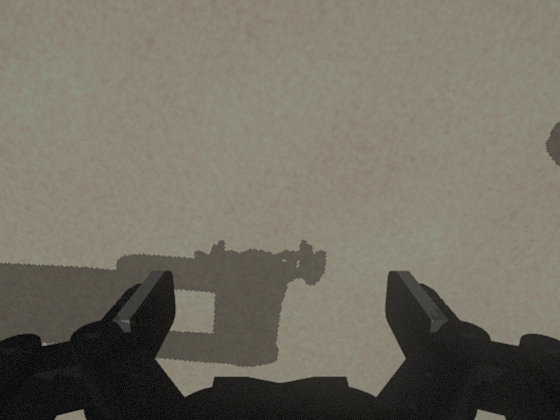

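The top view shows the trimmer with its wheel hub near (360,217), the crank handle near (375,237), the lever ball near (284,230), the nose near (225,225) and the stop near (205,228). I'll zoom in on these.

```bash
cat > h.py <<'E'
import numpy as np, cv2
from scipy.spatial.transform import Rotation as R
from plant import state, eyes
def q2R(q): return R.from_quat([q[1],q[2],q[3],q[0]]).as_matrix()
def cam(n,st=None):
    p=eyes.camera_params(n)
    if n=="wrist":
        T=p["T_tool_cam"]; Rt=q2R(st["tool_rot"]); Rc=Rt@T[:3,:3]; c=st["tool_pos"]+Rt@T[:3,3]
    else: Rc=q2R(p["rotation"]); c=p["position"]
    return p,Rc,c
def ray(n,u,v,st=None):
    p,Rc,c=cam(n,st); d=Rc@np.array([(u-p["cx"])/p["fx"],(v-p["cy"])/p["fy"],1]); return c,d/np.linalg.norm(d)
def onz(n,u,v,z,st=None):
    c,d=ray(n,u,v,st); return c+d*(z-c[2])/d[2]
def proj(n,X,st=None):
    p,Rc,c=cam(n,st); x=Rc.T@(np.asarray(X)-c); return np.array([p["fx"]*x[0]/x[2]+p["cx"],p["fy"]*x[1]/x[2]+p["cy"]])
def tri(*rs):
    A=np.zeros((3,3));b=np.zeros(3)
    for c,d in rs:
        P=np.eye(3)-np.outer(d,d);A+=P;b+=P@c
    return np.linalg.solve(A,b)
E
python3 - <<'E'
import cv2
a=cv2.imread("pics/top0.png")[180:280,170:420]; cv2.imwrite("pics/top0z.png",cv2.convertScaleAbs(cv2.resize(a,None,fx=3.2,fy=3.2,interpolation=2),alpha=1.6))
a=cv2.imread("pics/scene0.png")[160:270,150:370]; cv2.imwrite("pics/scene0z.png",cv2.convertScaleAbs(cv2.resize(a,None,fx=3.5,fy=3.5,interpolation=2),alpha=1.6))
E
```

```text
(no output)
```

View pics/top0z.png

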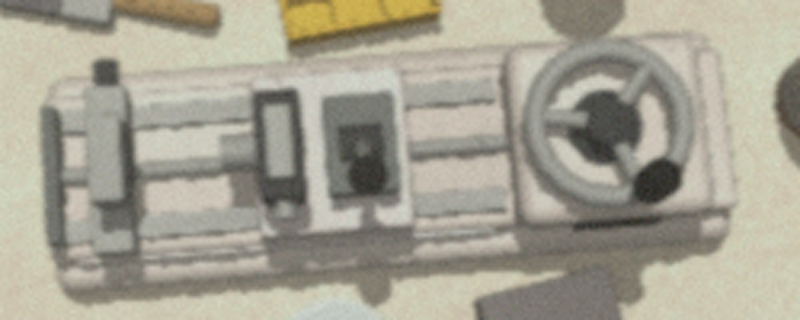

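View pics/scene0z.png

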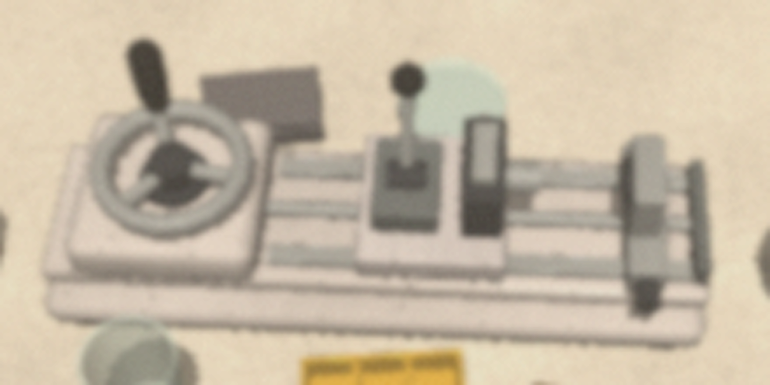

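Run:
```python
from h import *
T=lambda x,y:(170+x/3.2,180+y/3.2)
S=lambda x,y:(150+x/3.5,160+y/3.5)
hub=onz("top",*T(607,124),.12);print("hub",hub, onz("scene",*S(172,170),.12))
g=tri(ray("top",*T(660,178)),ray("scene",*S(145,45)));print("handle top",g, onz("top",*T(659,179),.183), onz("scene",*S(145,47),.185),onz("scene",*S(151,75),.160))
b=tri(ray("top",*T(368,174)),ray("scene",*S(407,79)));print("ball",b,onz("top",*T(368,174),.178))
n=onz("top",*T(222,150),.115);print("nose",n)
s=onz("top",*T(133,157),.115);print("stop",s)
for p,q in [((70,174),(505,144)),((65,288),(725,245)),((55,88),(700,37))]:
    a=onz("top",*T(*p),.06);c=onz("top",*T(*q),.06);d=a-c;print("yaw of +y axis from world y:",np.degrees(np.arctan2(-d[0],d[1])))
print(np.degrees(np.arctan2(*(g-hub)[[1,0]])),np.linalg.norm((g-hub)[:2]))
for nme,a,z in [("case",[(480,300),(615,270)],.033),("bottle",[(800,90)],.1),("beaker",[(585,10)],.0)]:
    for q in a: print(nme,onz("top",*T(*q),z))
```

```text
hub [ 0.56611136 -0.12579481  0.12      ] [ 0.58097202 -0.12281252  0.12      ]
handle top [ 0.52020706 -0.14820475  0.18380173] [ 0.51958137 -0.14736492  0.183     ] [ 0.52297124 -0.14759135  0.185     ] [ 0.52803054 -0.14616224  0.16      ]
ball [0.51899307 0.03993855 0.17909166] [0.51919164 0.039602   0.178     ]
nose [0.54261481 0.13836216 0.115     ]
stop [0.53632548 0.19919718 0.115     ]
yaw of +y axis from world y: 5.331290943623328
yaw of +y axis from world y: 5.020670933452478
yaw of +y axis from world y: 5.994625255865176
-153.97891535728647 0.05108238877884815
case [ 0.44947533 -0.04782848  0.033     ]
case [ 0.47352655 -0.14651377  0.033     ]
bottle [ 0.59726804 -0.2658085   0.1       ]
beaker [ 0.67724737 -0.1315987   0.        ]
```

Emit:
apply_moves(
  commands=[
    {"linear": [0.02,-0.014,-0.03],"delta_rot": [0,0,1],"fingers": 0},
    {"linear": [0.05,-0.033,-0.05],"delta_rot": [0,0,3],"fingers": 0},
    {"linear": [0.09,-0.06,-0.07],"delta_rot": [0,0,6],"fingers": 0},
    {"linear": [0.13,-0.087,-0.07],"delta_rot": [0,0,9],"fingers": 0},
    {"linear": [0.17,-0.113,-0.07],"delta_rot": [0,0,12],"fingers": 0},
    {"linear": [0.21,-0.14,-0.07],"delta_rot": [0,0,15],"fingers": 0},
    {"linear": [0.25,-0.167,-0.07],"delta_rot": [0,0,17],"fingers": 0},
    {"linear": [0.29,-0.193,-0.07],"delta_rot": [0,0,19.1],"fingers": 0},
  ],
)

```text
time: 0.95
tool_pos: [0.4431, -0.2717, 0.3011]
tool_rot: [-0.0, 0.999, 0.045, 0.0]
contact_force: [0.2, -0.5, 0.3]
gripper_width: 0.998
```

Run:
```python
from h import *
s=state();M=q2R(s["tool_rot"]);print(s["time"],s["tool_pos"],M)
print("move",M.T@(np.array([.53,-.14,.30])-s["tool_pos"]))
```

```text
0.95 [ 0.44306625 -0.27168234  0.30110844] [[ 9.95887843e-01  9.05946936e-02  7.35938098e-05]
 [ 9.05946906e-02 -9.95887845e-01  4.42615840e-05]
 [ 7.73010453e-05 -3.74123650e-05 -9.99999996e-01]]
move [ 0.0985059  -0.12326506  0.00112067]
```

Emit:
apply_moves(
  commands=[
    {"linear": [0.025,-0.031,0],"delta_rot": [0,0,0],"fingers": 0},
    {"linear": [0.05,-0.062,0],"delta_rot": [0,0,0],"fingers": 0},
    {"linear": [0.075,-0.092,0],"delta_rot": [0,0,0],"fingers": 0},
    {"linear": [0.098,-0.123,0],"delta_rot": [0,0,0],"fingers": 0},
    {"linear": [0.098,-0.123,0],"delta_rot": [0,0,0],"fingers": 0},
    {"linear": [0.098,-0.123,0],"delta_rot": [0,0,0],"fingers": 0},
    {"linear": [0.098,-0.123,0],"delta_rot": [0,0,0],"fingers": 0},
    {"linear": [0.098,-0.123,0],"delta_rot": [0,0,0],"fingers": 0},
  ],
)

```text
time: 1.75
tool_pos: [0.5283, -0.1432, 0.3012]
tool_rot: [0.0, 0.999, 0.045, -0.0]
contact_force: [-0.5, -0.3, 0.5]
gripper_width: 1.002
```

Run:
```python
from h import *
s=state();print(s["time"],s["tool_pos"]);import pickle
pickle.dump(s,open("s1.pkl","wb"))
im=eyes.grab_frame("wrist")[:,:,::-1];cv2.imwrite("pics/w1.png",im);cv2.imwrite("pics/w1b.png",cv2.convertScaleAbs(cv2.resize(im,None,fx=1.42,fy=1.42),alpha=1.5))
print(proj("wrist",[.566,-.126,.12],s),proj("wrist",[.5205,-.148,.187],s))
```

```text
1.75 [ 0.52825461 -0.14315118  0.30122403]
[264.79225548 147.00658895] [285.53924234 219.18093839]
```

View pics/w1b.png

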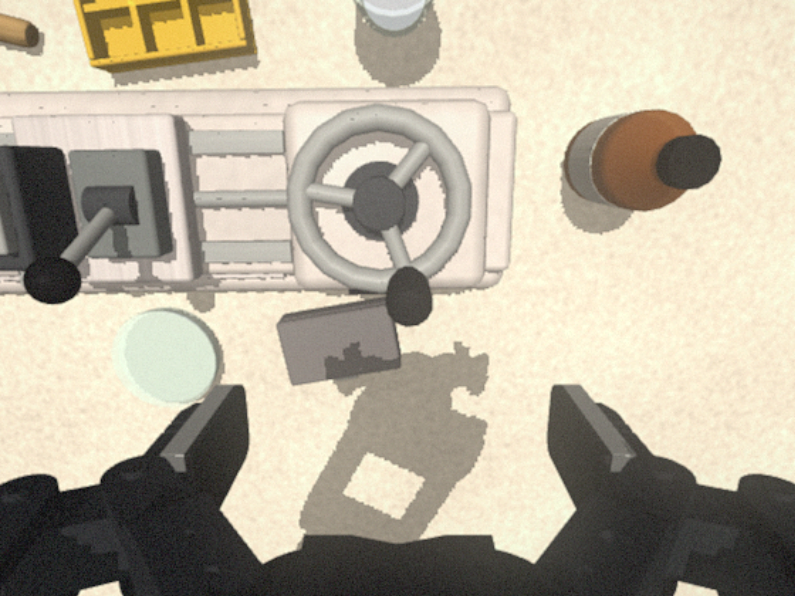

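Run:
```python
from h import *
import pickle;s=pickle.load(open("s1.pkl","rb"));k=1.42
hub=onz("wrist",381/k,200/k,.122,s);rim=onz("wrist",379/k,197.5/k,.118,s)
print(hub,rim)
for z,v in((.187,302),(.183,301),(.175,298)):
  g=onz("wrist",409/k,v/k,z,s);print(g,np.linalg.norm((g-hub)[:2]),np.degrees(np.arctan2(*(g-hub)[[1,0]])))
a=onz("wrist",10/k,89/k,.06,s);b=onz("wrist",490/k,89/k,.06,s);d=a-b;print(np.degrees(np.arctan2(-d[0],d[1])))
print(onz("wrist",52/k,281/k,.178,s),onz("wrist",108/k,205/k,.108,s))
M=q2R(s["tool_rot"]);print(M.T@(hub-s["tool_pos"]),M.T@(g-s["tool_pos"]))
```

```text
[ 0.57187472 -0.12875805  0.122     ] [ 0.57298014 -0.12727321  0.118     ]
[ 0.52574981 -0.14938097  0.187     ] 0.05052535625683235 -155.91009046567828
[ 0.52517292 -0.14952403  0.183     ] 0.05111050418545184 -156.02764202784843
[ 0.52463871 -0.14975051  0.175     ] 0.05169065230333129 -156.0388424258613
5.142253376240525
[0.51766215 0.04351316 0.178     ] [0.55148563 0.04935654 0.108     ]
[ 0.04478944 -0.01040977  0.17921125] [-0.0041666   0.0062272   0.12622596]
```

Run:
```python
from h import *
s=state();M=q2R(s["tool_rot"]);print(s["time"],s["tool_pos"],s["joint_vel"])
print(M.T@(np.array([.5243,-.1492,.147])-s["tool_pos"]))
```

```text
1.8 [ 0.52829438 -0.14313685  0.30128658] [ 0.00065885  0.00063878 -0.00094487  0.00100054 -0.00167863  0.00284543]
[-0.00451267  0.00565454  0.1542878 ]
```

Emit:
apply_moves(
  commands=[
    {"linear": [-0.0045,0.0057,0.02],"delta_rot": [0,0,0],"fingers": 0},
    {"linear": [-0.0045,0.0057,0.05],"delta_rot": [0,0,0],"fingers": 0},
    {"linear": [-0.0045,0.0057,0.085],"delta_rot": [0,0,0],"fingers": 0},
    {"linear": [-0.0045,0.0057,0.115],"delta_rot": [0,0,0],"fingers": 0},
    {"linear": [-0.0045,0.0057,0.14],"delta_rot": [0,0,0],"fingers": 0},
    {"linear": [-0.0045,0.0057,0.154],"delta_rot": [0,0,0],"fingers": 0},
    {"linear": [-0.0045,0.0057,0.154],"delta_rot": [0,0,0],"fingers": 0},
    {"linear": [-0.0045,0.0057,0.154],"delta_rot": [0,0,0],"fingers": 0},
  ],
)

```text
time: 2.6
tool_pos: [0.5253, -0.1488, 0.1484]
tool_rot: [0.0, 0.999, 0.046, 0.001]
contact_force: [0.3, -0.3, 0.1]
gripper_width: 0.996
```

Run:
```python
from h import *
s=state();print(s["time"],s["tool_pos"])
im=eyes.grab_frame("wrist")[:,:,::-1];cv2.imwrite("pics/w2.png",im)
```

```text
2.6 [ 0.52528961 -0.14879613  0.14840078]
```

View pics/w2.png

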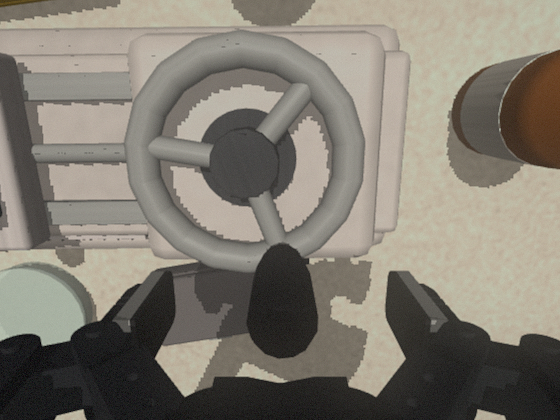

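The handle at (282,300) sits midway between the fingers, with the hub near (245,160). I'll close the gripper.

Emit:
apply_moves(
  commands=[
    {"linear": [0,0,0],"delta_rot": [0,0,0],"fingers": 255},
    {"linear": [0,0,0],"delta_rot": [0,0,0],"fingers": 255},
    {"linear": [0,0,0],"delta_rot": [0,0,0],"fingers": 255},
    {"linear": [0,0,0],"delta_rot": [0,0,0],"fingers": 255},
    {"linear": [0,0,0],"delta_rot": [0,0,0],"fingers": 255},
    {"linear": [0,0,0],"delta_rot": [0,0,0],"fingers": 255},
    {"linear": [0,0,0],"delta_rot": [0,0,0],"fingers": 255},
    {"linear": [0,0,0],"delta_rot": [0,0,0],"fingers": 255},
  ],
)

```text
time: 3.45
tool_pos: [0.525, -0.1487, 0.1481]
tool_rot: [0.001, 0.999, 0.046, 0.0]
contact_force: [-2.8, -2.0, 5.3]
gripper_width: 0.275
```

Run:
```python
from h import *
s=state();M=q2R(s["tool_rot"]);print(s["time"],s["tool_pos"],s["contact_force"],s["gripper_width"],M[:,0])
h=onz("wrist",245/1,160,.122,s);print(h)
for hub in (h,np.array([.571,-.128,.122])):
  d=M.T@(s["tool_pos"]-hub);print(d,np.hypot(d[0],d[1]),np.degrees(np.arctan2(d[1],d[0])))
```

```text
3.45 [ 0.52502572 -0.14866855  0.14808222] [-2.82710177 -2.0291711   5.28655294] 0.2750719271438517 [9.95733483e-01 9.22747892e-02 4.40144855e-04]
[ 0.57144782 -0.12773804  0.122     ]
[-0.04814391  0.01658716 -0.02608466] 0.05092121511072001 160.9894930133134
[-0.04767384  0.01636763 -0.0260847 ] 0.05040529700982829 161.05135914150446
```

```bash
cat > c.py <<'E'
import sys,numpy as np
t0,step,n=map(float,sys.argv[1:4])
for i in range(1,9):
    a=np.radians(t0+step*min(i,n));b=np.radians(t0);print([round(52*(np.cos(a)-np.cos(b)))/1000 if 0 else round(.052*(np.cos(a)-np.cos(b)),4),round(.052*(np.sin(a)-np.sin(b)),4)])
E
python3 c.py 161 5 8
```

```text
[np.float64(-0.0013), np.float64(-0.0043)]
[np.float64(-0.0022), np.float64(-0.0088)]
[np.float64(-0.0027), np.float64(-0.0133)]
[np.float64(-0.0028), np.float64(-0.0178)]
[np.float64(-0.0025), np.float64(-0.0224)]
[np.float64(-0.0019), np.float64(-0.0269)]
[np.float64(-0.0008), np.float64(-0.0313)]
[np.float64(0.0006), np.float64(-0.0356)]
```

Emit:
apply_moves(
  commands=[
    {"linear": [-0.0013,-0.0043,0],"delta_rot": [0,0,0],"fingers": 255},
    {"linear": [-0.0022,-0.0088,0],"delta_rot": [0,0,0],"fingers": 255},
    {"linear": [-0.0027,-0.0133,0],"delta_rot": [0,0,0],"fingers": 255},
    {"linear": [-0.0028,-0.0178,0],"delta_rot": [0,0,0],"fingers": 255},
    {"linear": [-0.0025,-0.0224,0],"delta_rot": [0,0,0],"fingers": 255},
    {"linear": [-0.0019,-0.0269,0],"delta_rot": [0,0,0],"fingers": 255},
    {"linear": [-0.0008,-0.0313,0],"delta_rot": [0,0,0],"fingers": 255},
    {"linear": [0.0006,-0.0356,0],"delta_rot": [0,0,0],"fingers": 255},
  ],
)

```text
time: 4.25
tool_pos: [0.5221, -0.1133, 0.148]
tool_rot: [0.001, 0.999, 0.046, -0.0]
contact_force: [-2.8, -3.5, 5.5]
gripper_width: 0.274
```

```bash
cat > chk.py <<'E'
from h import *
s=state();M=q2R(s["tool_rot"]);d=M.T@(s["tool_pos"]-np.array([.5713,-.1278,.122]))
a=np.arctan2(d[1],d[0]);f=(M.T@s["contact_force"])[:2]
print(s["time"],s["tool_pos"],"r",np.hypot(d[0],d[1]),"th",np.degrees(a)%360,"fr",f@[np.cos(a),np.sin(a)],"ft",f@[-np.sin(a),np.cos(a)],"fz",s["contact_force"][2],s["gripper_width"])
E
python3 chk.py; python3 c.py 201 8 8
```

```text
4.25 [ 0.52206196 -0.1133361   0.14802347] r 0.0513091152129678 th 201.60185886127692 fr 1.7154883724017111 ft -4.111270908246098 fz 5.480025099343525 0.27444546871330155
[np.float64(0.0031), np.float64(-0.0066)]
[np.float64(0.007), np.float64(-0.0127)]
[np.float64(0.0118), np.float64(-0.0181)]
[np.float64(0.0173), np.float64(-0.0229)]
[np.float64(0.0233), np.float64(-0.0268)]
[np.float64(0.0299), np.float64(-0.0299)]
[np.float64(0.0368), np.float64(-0.032)]
[np.float64(0.044), np.float64(-0.0332)]
```

Forces are as expected, about 4 N tangential, so I'll carry on at 8° per row.

Emit:
apply_moves(
  commands=[
    {"linear": [0.0031,-0.0066,0],"delta_rot": [0,0,0],"fingers": 255},
    {"linear": [0.007,-0.0127,0],"delta_rot": [0,0,0],"fingers": 255},
    {"linear": [0.0118,-0.0181,0],"delta_rot": [0,0,0],"fingers": 255},
    {"linear": [0.0173,-0.0229,0],"delta_rot": [0,0,0],"fingers": 255},
    {"linear": [0.0233,-0.0268,0],"delta_rot": [0,0,0],"fingers": 255},
    {"linear": [0.0299,-0.0299,0],"delta_rot": [0,0,0],"fingers": 255},
    {"linear": [0.0368,-0.032,0],"delta_rot": [0,0,0],"fingers": 255},
    {"linear": [0.044,-0.0332,0],"delta_rot": [0,0,0],"fingers": 255},
  ],
)

```text
time: 5.05
tool_pos: [0.5629, -0.0758, 0.148]
tool_rot: [0.0, 0.999, 0.046, -0.0]
contact_force: [-3.5, -3.6, 6.4]
gripper_width: 0.277
```

```bash
python3 chk.py; python3 c.py 265 8 8
```

```text
5.05 [ 0.56285384 -0.07576438  0.14802442] r 0.052694312882830024 th 266.0579750928862 fr -2.98875707578528 ft -4.014778586918923 fz 6.414627667923753 0.27679311667581113
[np.float64(0.0073), np.float64(-0.0001)]
[np.float64(0.0145), np.float64(0.0008)]
[np.float64(0.0215), np.float64(0.0026)]
[np.float64(0.0281), np.float64(0.0055)]
[np.float64(0.0344), np.float64(0.0092)]
[np.float64(0.04), np.float64(0.0138)]
[np.float64(0.0449), np.float64(0.0191)]
[np.float64(0.0491), np.float64(0.025)]
```

Emit:
apply_moves(
  commands=[
    {"linear": [0.0073,-0.0001,0],"delta_rot": [0,0,0],"fingers": 255},
    {"linear": [0.0145,0.0008,0],"delta_rot": [0,0,0],"fingers": 255},
    {"linear": [0.0215,0.0026,0],"delta_rot": [0,0,0],"fingers": 255},
    {"linear": [0.0281,0.0055,0],"delta_rot": [0,0,0],"fingers": 255},
    {"linear": [0.0344,0.0092,0],"delta_rot": [0,0,0],"fingers": 255},
    {"linear": [0.04,0.0138,0],"delta_rot": [0,0,0],"fingers": 255},
    {"linear": [0.0449,0.0191,0],"delta_rot": [0,0,0],"fingers": 255},
    {"linear": [0.0491,0.025,0],"delta_rot": [0,0,0],"fingers": 255},
  ],
)

```text
time: 5.85
tool_pos: [0.6136, -0.0954, 0.148]
tool_rot: [-0.001, 0.999, 0.046, -0.001]
contact_force: [-5.7, -0.4, 8.5]
gripper_width: 0.284
```

```bash
python3 chk.py; python3 c.py 329 8 8
```

```text
5.85 [ 0.61363392 -0.09538837  0.14803571] r 0.053295752377681575 th 327.8101687821829 fr -4.738734541344976 ft -3.1419498249615385 fz 8.48124700227855 0.2838199865368346
[np.float64(0.0033), np.float64(0.0065)]
[np.float64(0.0057), np.float64(0.0133)]
[np.float64(0.007), np.float64(0.0204)]
[np.float64(0.0074), np.float64(0.0277)]
[np.float64(0.0068), np.float64(0.0349)]
[np.float64(0.0052), np.float64(0.042)]
[np.float64(0.0026), np.float64(0.0488)]
[np.float64(-0.001), np.float64(0.0551)]
```

Emit:
apply_moves(
  commands=[
    {"linear": [0.0033,0.0065,0],"delta_rot": [0,0,0],"fingers": 255},
    {"linear": [0.0057,0.0133,0],"delta_rot": [0,0,0],"fingers": 255},
    {"linear": [0.007,0.0204,0],"delta_rot": [0,0,0],"fingers": 255},
    {"linear": [0.0074,0.0277,0],"delta_rot": [0,0,0],"fingers": 255},
    {"linear": [0.0068,0.0349,0],"delta_rot": [0,0,0],"fingers": 255},
    {"linear": [0.0052,0.042,0],"delta_rot": [0,0,0],"fingers": 255},
    {"linear": [0.0026,0.0488,0],"delta_rot": [0,0,0],"fingers": 255},
    {"linear": [-0.001,0.0551,0],"delta_rot": [0,0,0],"fingers": 255},
  ],
)

```text
time: 6.65
tool_pos: [0.6192, -0.1493, 0.1481]
tool_rot: [-0.002, 0.999, 0.046, 0.001]
contact_force: [1.5, 5.0, 5.9]
gripper_width: 0.278
```

```bash
python3 chk.py; python3 c.py 33 8 8
```

```text
6.65 [ 0.61920075 -0.14933303  0.14807539] r 0.052548486486197775 th 29.41351122345191 fr -0.6307883666363021 ft -5.243511770827864 fz 5.949269599704676 0.27755525176333207
[np.float64(-0.0044), np.float64(0.0058)]
[np.float64(-0.0095), np.float64(0.0109)]
[np.float64(-0.0153), np.float64(0.0153)]
[np.float64(-0.0216), np.float64(0.0188)]
[np.float64(-0.0284), np.float64(0.0214)]
[np.float64(-0.0355), np.float64(0.023)]
[np.float64(-0.0427), np.float64(0.0237)]
[np.float64(-0.0499), np.float64(0.0233)]
```

Emit:
apply_moves(
  commands=[
    {"linear": [-0.0044,0.0058,0],"delta_rot": [0,0,0],"fingers": 255},
    {"linear": [-0.0095,0.0109,0],"delta_rot": [0,0,0],"fingers": 255},
    {"linear": [-0.0153,0.0153,0],"delta_rot": [0,0,0],"fingers": 255},
    {"linear": [-0.0216,0.0188,0],"delta_rot": [0,0,0],"fingers": 255},
    {"linear": [-0.0284,0.0214,0],"delta_rot": [0,0,0],"fingers": 255},
    {"linear": [-0.0355,0.023,0],"delta_rot": [0,0,0],"fingers": 255},
    {"linear": [-0.0427,0.0237,0],"delta_rot": [0,0,0],"fingers": 255},
    {"linear": [-0.0499,0.0233,0],"delta_rot": [0,0,0],"fingers": 255},
  ],
)

```text
time: 7.45
tool_pos: [0.5712, -0.1791, 0.1481]
tool_rot: [0.0, 0.999, 0.046, 0.001]
contact_force: [4.7, 2.0, 4.9]
gripper_width: 0.275
```

```bash
python3 chk.py; python3 c.py 97 8 8
```

```text
7.45 [ 0.57115298 -0.17906635  0.14806776] r 0.05127810211136786 th 95.35614115629907 fr -2.0354525159923087 ft -4.749385970976233 fz 4.867304267308079 0.2745339659813624
[np.float64(-0.0071), np.float64(-0.0014)]
[np.float64(-0.014), np.float64(-0.0037)]
[np.float64(-0.0204), np.float64(-0.007)]
[np.float64(-0.0264), np.float64(-0.0112)]
[np.float64(-0.0317), np.float64(-0.0161)]
[np.float64(-0.0363), np.float64(-0.0218)]
[np.float64(-0.04), np.float64(-0.028)]
[np.float64(-0.0428), np.float64(-0.0347)]
```

Emit:
apply_moves(
  commands=[
    {"linear": [-0.0071,-0.0014,0],"delta_rot": [0,0,0],"fingers": 255},
    {"linear": [-0.014,-0.0037,0],"delta_rot": [0,0,0],"fingers": 255},
    {"linear": [-0.0204,-0.007,0],"delta_rot": [0,0,0],"fingers": 255},
    {"linear": [-0.0264,-0.0112,0],"delta_rot": [0,0,0],"fingers": 255},
    {"linear": [-0.0317,-0.0161,0],"delta_rot": [0,0,0],"fingers": 255},
    {"linear": [-0.0363,-0.0218,0],"delta_rot": [0,0,0],"fingers": 255},
    {"linear": [-0.04,-0.028,0],"delta_rot": [0,0,0],"fingers": 255},
    {"linear": [-0.0428,-0.0347,0],"delta_rot": [0,0,0],"fingers": 255},
  ],
)

```text
time: 8.25
tool_pos: [0.5252, -0.1495, 0.1481]
tool_rot: [0.002, 0.999, 0.046, 0.001]
contact_force: [4.9, -2.5, 4.3]
gripper_width: 0.277
```

```bash
python3 chk.py
python3 - <<'E'
from h import *
im=eyes.grab_frame("top")[:,:,::-1]; cv2.imwrite("pics/top1.png",im)
a=im[180:280,170:420]; cv2.imwrite("pics/top1z.png",cv2.convertScaleAbs(cv2.resize(a,None,fx=3.2,fy=3.2,interpolation=2),alpha=1.6))
E
```

```text
8.25 [ 0.52520876 -0.14946794  0.148051  ] r 0.05090405000521164 th 159.96021369613717 fr -3.390073441018713 ft -4.430347426295061 fz 4.263814156770946 0.2766356497251845
```

View pics/top1z.png

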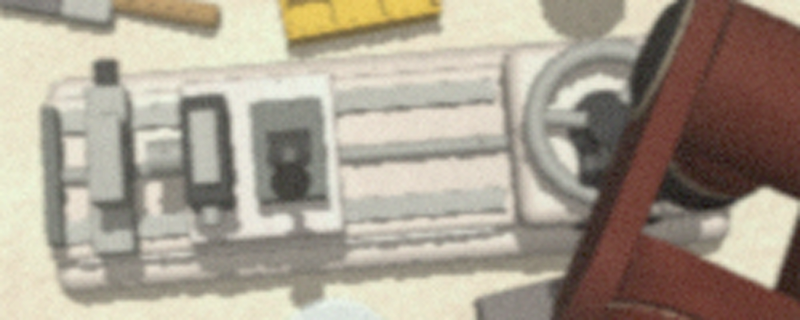

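```bash
python3 c.py 161 5 8;python3 c.py 201 2.5 8
```

```text
[np.float64(-0.0013), np.float64(-0.0043)]
[np.float64(-0.0022), np.float64(-0.0088)]
[np.float64(-0.0027), np.float64(-0.0133)]
[np.float64(-0.0028), np.float64(-0.0178)]
[np.float64(-0.0025), np.float64(-0.0224)]
[np.float64(-0.0019), np.float64(-0.0269)]
[np.float64(-0.0008), np.float64(-0.0313)]
[np.float64(0.0006), np.float64(-0.0356)]
[np.float64(0.0009), np.float64(-0.0021)]
[np.float64(0.0018), np.float64(-0.0042)]
[np.float64(0.0028), np.float64(-0.0062)]
[np.float64(0.004), np.float64(-0.0081)]
[np.float64(0.0052), np.float64(-0.0101)]
[np.float64(0.0065), np.float64(-0.0119)]
[np.float64(0.0079), np.float64(-0.0137)]
[np.float64(0.0093), np.float64(-0.0155)]
```

Emit:
apply_moves(
  commands=[
    {"linear": [-0.0013,-0.0043,0],"delta_rot": [0,0,0],"fingers": 255},
    {"linear": [-0.0022,-0.0088,0],"delta_rot": [0,0,0],"fingers": 255},
    {"linear": [-0.0027,-0.0133,0],"delta_rot": [0,0,0],"fingers": 255},
    {"linear": [-0.0028,-0.0178,0],"delta_rot": [0,0,0],"fingers": 255},
    {"linear": [-0.0025,-0.0224,0],"delta_rot": [0,0,0],"fingers": 255},
    {"linear": [-0.0019,-0.0269,0],"delta_rot": [0,0,0],"fingers": 255},
    {"linear": [-0.0008,-0.0313,0],"delta_rot": [0,0,0],"fingers": 255},
    {"linear": [0.0006,-0.0356,0],"delta_rot": [0,0,0],"fingers": 255},
  ],
)

```text
time: 9.1
tool_pos: [0.5217, -0.1144, 0.148]
tool_rot: [0.002, 0.999, 0.046, -0.0]
contact_force: [-0.6, -4.8, 7.5]
gripper_width: 0.279
```

```bash
python3 chk.py
python3 - <<'E'
from h import *
im=eyes.grab_frame("top")[:,:,::-1]
a=im[190:270,180:300]; cv2.imwrite("pics/top2z.png",cv2.convertScaleAbs(cv2.resize(a,None,fx=6,fy=6,interpolation=2),alpha=1.6))
im=eyes.grab_frame("scene")[:,:,::-1]
a=im[180:260,260:360]; cv2.imwrite("pics/sc2z.png",cv2.convertScaleAbs(cv2.resize(a,None,fx=6,fy=6,interpolation=2),alpha=1.6))
E
```

```text
9.1 [ 0.52169747 -0.11437839  0.14803123] r 0.051373006428952955 th 200.2907272628344 fr -0.6375819445296375 ft -4.781914681663452 fz 7.4939829496779735 0.2793408515481306
```

View pics/top2z.png

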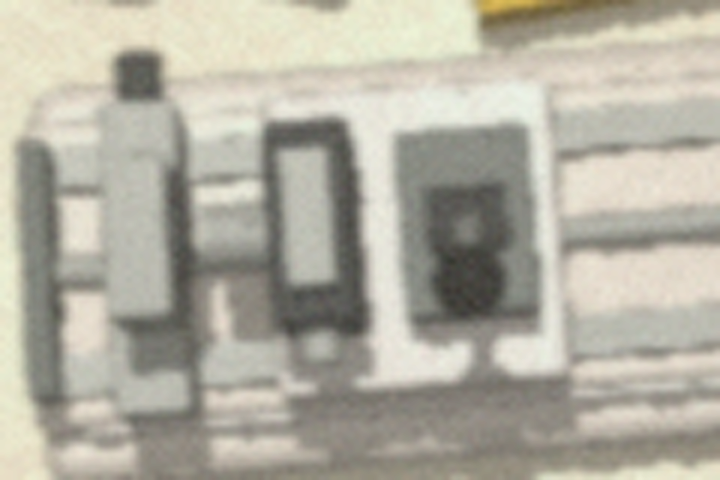

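View pics/sc2z.png

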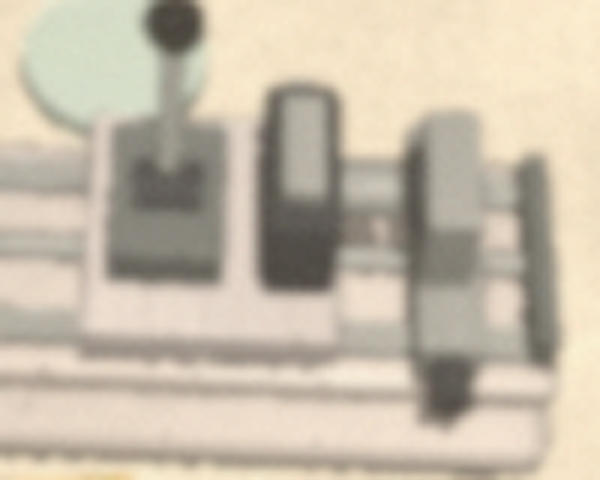

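Emit:
apply_moves(
  commands=[
    {"linear": [0.0004,-0.001,0],"delta_rot": [0,0,0],"fingers": 255},
    {"linear": [0.0007,-0.0019,0],"delta_rot": [0,0,0],"fingers": 255},
    {"linear": [0.0011,-0.0027,0],"delta_rot": [0,0,0],"fingers": 255},
    {"linear": [0.0015,-0.0035,0],"delta_rot": [0,0,0],"fingers": 255},
    {"linear": [0.0019,-0.0043,0],"delta_rot": [0,0,0],"fingers": 255},
    {"linear": [0.0023,-0.005,0],"delta_rot": [0,0,0],"fingers": 255},
    {"linear": [0.0023,-0.005,0],"delta_rot": [0,0,0],"fingers": 255},
    {"linear": [0.0023,-0.005,0],"delta_rot": [0,0,0],"fingers": 255},
  ],
)

```text
time: 10.0
tool_pos: [0.5234, -0.1091, 0.148]
tool_rot: [0.002, 0.999, 0.046, -0.001]
contact_force: [-1.8, -3.4, 8.1]
gripper_width: 0.274
```

```bash
python3 chk.py; python3 c.py 207 1.5 8
```

```text
10.0 [ 0.52335    -0.10908154  0.14802096] r 0.051468634255458105 th 206.49535007188237 fr 0.49211724678175345 ft -3.864438668685036 fz 8.087573113693441 0.27394131327501414
[np.float64(0.0006), np.float64(-0.0012)]
[np.float64(0.0013), np.float64(-0.0024)]
[np.float64(0.002), np.float64(-0.0036)]
[np.float64(0.0027), np.float64(-0.0047)]
[np.float64(0.0035), np.float64(-0.0058)]
[np.float64(0.0043), np.float64(-0.007)]
[np.float64(0.0051), np.float64(-0.008)]
[np.float64(0.0059), np.float64(-0.0091)]
```

Emit:
apply_moves(
  commands=[
    {"linear": [0.0006,-0.0012,0],"delta_rot": [0,0,0],"fingers": 255},
    {"linear": [0.0013,-0.0024,0],"delta_rot": [0,0,0],"fingers": 255},
    {"linear": [0.002,-0.0036,0],"delta_rot": [0,0,0],"fingers": 255},
    {"linear": [0.0027,-0.0047,0],"delta_rot": [0,0,0],"fingers": 255},
    {"linear": [0.0035,-0.0058,0],"delta_rot": [0,0,0],"fingers": 255},
    {"linear": [0.0035,-0.0058,0],"delta_rot": [0,0,0],"fingers": 255},
    {"linear": [0.0035,-0.0058,0],"delta_rot": [0,0,0],"fingers": 255},
    {"linear": [0.0035,-0.0058,0],"delta_rot": [0,0,0],"fingers": 255},
  ],
)

```text
time: 10.8
tool_pos: [0.5261, -0.1028, 0.148]
tool_rot: [0.002, 0.999, 0.046, -0.001]
contact_force: [-1.6, -3.0, 8.2]
gripper_width: 0.273
```

```bash
python3 chk.py; python3 c.py 214.5 1.5 8;python3 - <<'E'
from h import *
im=eyes.grab_frame("top")[:,:,::-1]
a=im[190:270,180:300]; cv2.imwrite("pics/top3z.png",cv2.convertScaleAbs(cv2.resize(a,None,fx=6,fy=6,interpolation=2),alpha=1.6))
E
```

```text
10.8 [ 0.52613837 -0.1028477   0.14800077] r 0.05159490136728628 th 214.0945745942169 fr -0.0634730363580419 ft -3.419492266920005 fz 8.198657959426809 0.2726269023462092
[np.float64(0.0008), np.float64(-0.0011)]
[np.float64(0.0016), np.float64(-0.0022)]
[np.float64(0.0024), np.float64(-0.0033)]
[np.float64(0.0033), np.float64(-0.0043)]
[np.float64(0.0042), np.float64(-0.0053)]
[np.float64(0.0051), np.float64(-0.0063)]
[np.float64(0.0061), np.float64(-0.0073)]
[np.float64(0.0071), np.float64(-0.0083)]
```

View pics/top3z.png

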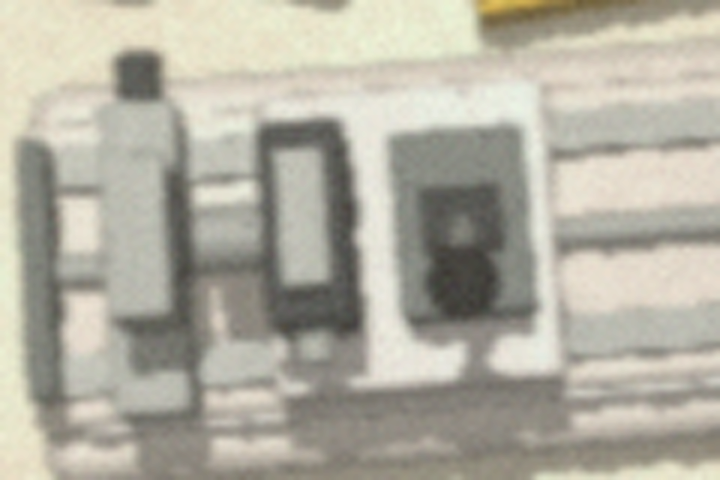

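No contact yet: the tangential force is still 3.4 N. I'll continue in small steps.

Emit:
apply_moves(
  commands=[
    {"linear": [0.0008,-0.0011,0],"delta_rot": [0,0,0],"fingers": 255},
    {"linear": [0.0016,-0.0022,0],"delta_rot": [0,0,0],"fingers": 255},
    {"linear": [0.0024,-0.0033,0],"delta_rot": [0,0,0],"fingers": 255},
    {"linear": [0.0033,-0.0043,0],"delta_rot": [0,0,0],"fingers": 255},
    {"linear": [0.0033,-0.0043,0],"delta_rot": [0,0,0],"fingers": 255},
    {"linear": [0.0033,-0.0043,0],"delta_rot": [0,0,0],"fingers": 255},
    {"linear": [0.0033,-0.0043,0],"delta_rot": [0,0,0],"fingers": 255},
    {"linear": [0.0033,-0.0043,0],"delta_rot": [0,0,0],"fingers": 255},
  ],
)

```text
time: 11.65
tool_pos: [0.5289, -0.0982, 0.148]
tool_rot: [0.001, 0.999, 0.046, -0.001]
contact_force: [-1.6, -2.5, 8.9]
gripper_width: 0.279
```

```bash
python3 chk.py; python3 c.py 220.5 1.5 8
```

```text
11.65 [ 0.52891777 -0.09815075  0.14801243] r 0.0517222555560233 th 220.1548435510874 fr -0.07198256487278756 ft -2.9675384768169755 fz 8.945115251269877 0.27936977938635565
[np.float64(0.0009), np.float64(-0.001)]
[np.float64(0.0018), np.float64(-0.002)]
[np.float64(0.0028), np.float64(-0.003)]
[np.float64(0.0037), np.float64(-0.0039)]
[np.float64(0.0047), np.float64(-0.0049)]
[np.float64(0.0058), np.float64(-0.0058)]
[np.float64(0.0068), np.float64(-0.0066)]
[np.float64(0.0079), np.float64(-0.0075)]
```

Emit:
apply_moves(
  commands=[
    {"linear": [0.0009,-0.001,0],"delta_rot": [0,0,0],"fingers": 255},
    {"linear": [0.0018,-0.002,0],"delta_rot": [0,0,0],"fingers": 255},
    {"linear": [0.0028,-0.003,0],"delta_rot": [0,0,0],"fingers": 255},
    {"linear": [0.0037,-0.0039,0],"delta_rot": [0,0,0],"fingers": 255},
    {"linear": [0.0037,-0.0039,0],"delta_rot": [0,0,0],"fingers": 255},
    {"linear": [0.0037,-0.0039,0],"delta_rot": [0,0,0],"fingers": 255},
    {"linear": [0.0037,-0.0039,0],"delta_rot": [0,0,0],"fingers": 255},
    {"linear": [0.0037,-0.0039,0],"delta_rot": [0,0,0],"fingers": 255},
  ],
)

```text
time: 12.45
tool_pos: [0.5321, -0.0938, 0.148]
tool_rot: [0.001, 0.999, 0.046, -0.001]
contact_force: [-3.0, -1.8, 9.1]
gripper_width: 0.275
```

```bash
python3 chk.py; python3 c.py 226.5 1.5 8
```

```text
12.45 [ 0.53214677 -0.09382236  0.14798303] r 0.051839656336731536 th 226.1310823655227 fr 1.0998666190327548 ft -3.3955742364108614 fz 9.069951807471313 0.27503742289422295
[np.float64(0.001), np.float64(-0.0009)]
[np.float64(0.002), np.float64(-0.0018)]
[np.float64(0.0031), np.float64(-0.0027)]
[np.float64(0.0041), np.float64(-0.0035)]
[np.float64(0.0052), np.float64(-0.0043)]
[np.float64(0.0063), np.float64(-0.0051)]
[np.float64(0.0075), np.float64(-0.0059)]
[np.float64(0.0086), np.float64(-0.0066)]
```

Emit:
apply_moves(
  commands=[
    {"linear": [0.001,-0.0009,0],"delta_rot": [0,0,0],"fingers": 255},
    {"linear": [0.002,-0.0018,0],"delta_rot": [0,0,0],"fingers": 255},
    {"linear": [0.0031,-0.0027,0],"delta_rot": [0,0,0],"fingers": 255},
    {"linear": [0.0041,-0.0035,0],"delta_rot": [0,0,0],"fingers": 255},
    {"linear": [0.0041,-0.0035,0],"delta_rot": [0,0,0],"fingers": 255},
    {"linear": [0.0041,-0.0035,0],"delta_rot": [0,0,0],"fingers": 255},
    {"linear": [0.0041,-0.0035,0],"delta_rot": [0,0,0],"fingers": 255},
    {"linear": [0.0041,-0.0035,0],"delta_rot": [0,0,0],"fingers": 255},
  ],
)

```text
time: 13.25
tool_pos: [0.5358, -0.0898, 0.148]
tool_rot: [0.001, 0.999, 0.046, -0.001]
contact_force: [-2.2, -1.5, 8.7]
gripper_width: 0.269
```

```bash
python3 chk.py; python3 c.py 232.5 1.5 8;python3 - <<'E'
from h import *
im=eyes.grab_frame("top")[:,:,::-1]
a=im[190:270,180:300]; cv2.imwrite("pics/top4z.png",cv2.convertScaleAbs(cv2.resize(a,None,fx=6,fy=6,interpolation=2),alpha=1.6))
E
```

```text
13.25 [ 0.53582814 -0.08983019  0.14797703] r 0.051960134416859004 th 232.1324448124247 fr 0.42039468925298257 ft -2.6765207476441732 fz 8.67993559371561 0.26858895206758426
[np.float64(0.0011), np.float64(-0.0008)]
[np.float64(0.0022), np.float64(-0.0016)]
[np.float64(0.0033), np.float64(-0.0024)]
[np.float64(0.0045), np.float64(-0.0031)]
[np.float64(0.0057), np.float64(-0.0038)]
[np.float64(0.0068), np.float64(-0.0044)]
[np.float64(0.008), np.float64(-0.0051)]
[np.float64(0.0093), np.float64(-0.0057)]
```

View pics/top4z.png

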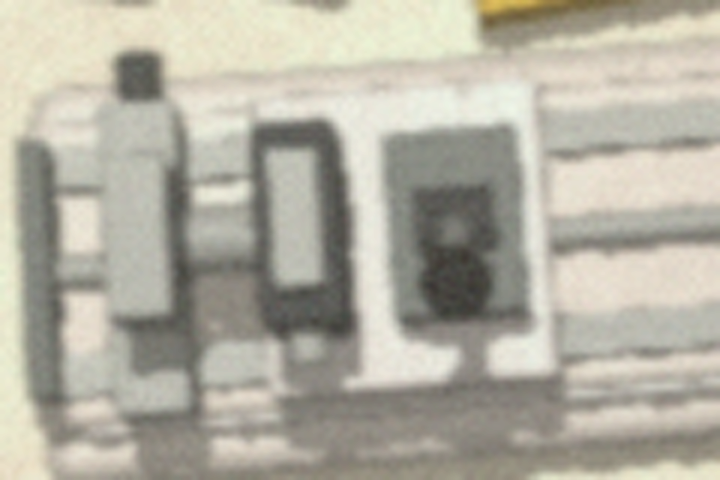

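Emit:
apply_moves(
  commands=[
    {"linear": [0.0011,-0.0008,0],"delta_rot": [0,0,0],"fingers": 255},
    {"linear": [0.0022,-0.0016,0],"delta_rot": [0,0,0],"fingers": 255},
    {"linear": [0.0033,-0.0024,0],"delta_rot": [0,0,0],"fingers": 255},
    {"linear": [0.0045,-0.0031,0],"delta_rot": [0,0,0],"fingers": 255},
    {"linear": [0.0045,-0.0031,0],"delta_rot": [0,0,0],"fingers": 255},
    {"linear": [0.0045,-0.0031,0],"delta_rot": [0,0,0],"fingers": 255},
    {"linear": [0.0045,-0.0031,0],"delta_rot": [0,0,0],"fingers": 255},
    {"linear": [0.0045,-0.0031,0],"delta_rot": [0,0,0],"fingers": 255},
  ],
)

```text
time: 14.1
tool_pos: [0.5399, -0.0862, 0.148]
tool_rot: [0.001, 0.999, 0.046, -0.001]
contact_force: [-2.6, -0.7, 9.3]
gripper_width: 0.273
```

```bash
python3 chk.py; python3 c.py 238.5 1.5 8
```

```text
14.1 [ 0.53992282 -0.08622787  0.14796592] r 0.05208354791007525 th 238.13898714254992 fr 1.0396089860660553 ft -2.5188308575884446 fz 9.334956688048866 0.2730687466761864
[np.float64(0.0012), np.float64(-0.0007)]
[np.float64(0.0024), np.float64(-0.0014)]
[np.float64(0.0036), np.float64(-0.002)]
[np.float64(0.0048), np.float64(-0.0026)]
[np.float64(0.006), np.float64(-0.0032)]
[np.float64(0.0073), np.float64(-0.0037)]
[np.float64(0.0085), np.float64(-0.0042)]
[np.float64(0.0098), np.float64(-0.0047)]
```

Emit:
apply_moves(
  commands=[
    {"linear": [0.0012,-0.0007,0],"delta_rot": [0,0,0],"fingers": 255},
    {"linear": [0.0024,-0.0014,0],"delta_rot": [0,0,0],"fingers": 255},
    {"linear": [0.0036,-0.002,0],"delta_rot": [0,0,0],"fingers": 255},
    {"linear": [0.0048,-0.0026,0],"delta_rot": [0,0,0],"fingers": 255},
    {"linear": [0.0048,-0.0026,0],"delta_rot": [0,0,0],"fingers": 255},
    {"linear": [0.0048,-0.0026,0],"delta_rot": [0,0,0],"fingers": 255},
    {"linear": [0.0048,-0.0026,0],"delta_rot": [0,0,0],"fingers": 255},
    {"linear": [0.0048,-0.0026,0],"delta_rot": [0,0,0],"fingers": 255},
  ],
)

```text
time: 14.9
tool_pos: [0.5419, -0.0847, 0.1479]
tool_rot: [0.002, 0.999, 0.046, -0.005]
contact_force: [-13.6, -5.5, 15.1]
gripper_width: 0.276
```

```bash
python3 chk.py; python3 c.py 244.5 1.5 8;python3 - <<'E'
from h import *
im=eyes.grab_frame("top")[:,:,::-1]
a=im[190:270,180:300]; cv2.imwrite("pics/top5z.png",cv2.convertScaleAbs(cv2.resize(a,None,fx=6,fy=6,interpolation=2),alpha=1.6))
im=eyes.grab_frame("scene")[:,:,::-1]
a=im[180:260,260:360]; cv2.imwrite("pics/sc5z.png",cv2.convertScaleAbs(cv2.resize(a,None,fx=6,fy=6,interpolation=2),alpha=1.6))
E
```

```text
14.9 [ 0.54191114 -0.08471726  0.14790459] r 0.05218666986364553 th 240.6545539412337 fr 3.2056822875484285 ft -14.450730431812335 fz 15.100670296202454 0.2764023165330481
[np.float64(0.0012), np.float64(-0.0006)]
[np.float64(0.0025), np.float64(-0.0011)]
[np.float64(0.0038), np.float64(-0.0016)]
[np.float64(0.005), np.float64(-0.0021)]
[np.float64(0.0063), np.float64(-0.0025)]
[np.float64(0.0076), np.float64(-0.0029)]
[np.float64(0.0089), np.float64(-0.0033)]
[np.float64(0.0102), np.float64(-0.0036)]
```

View pics/top5z.png

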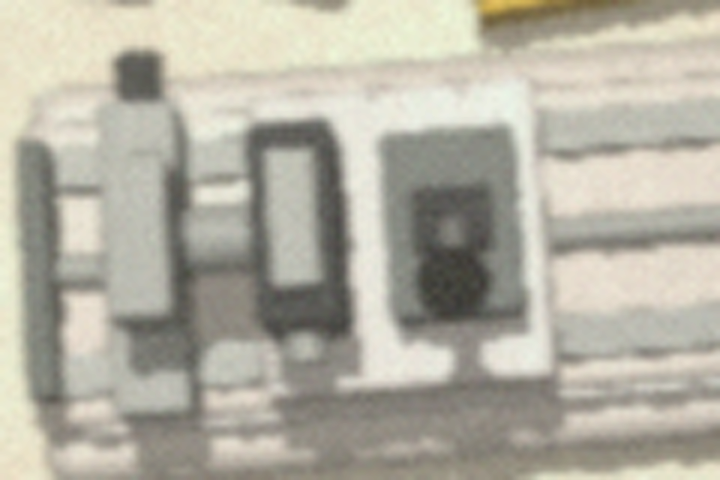

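View pics/sc5z.png

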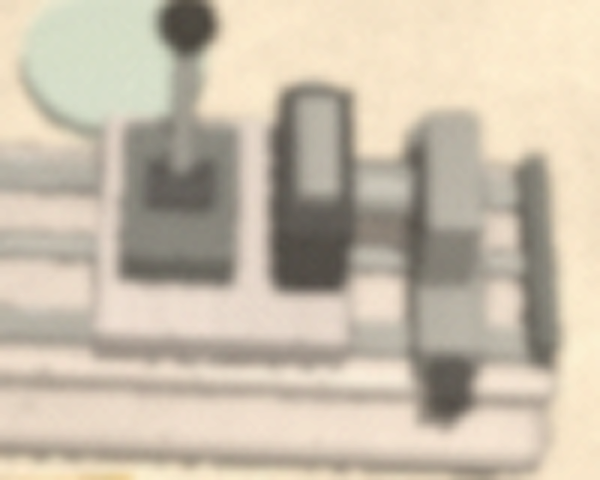

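Contact with the stop: the wheel halted at 240.7°, 14.5 N at the crank. I'll relax to the measured position, release and lift.

Emit:
apply_moves(
  commands=[
    {"linear": [-0.0014,0.0008,0],"delta_rot": [0,0,0],"fingers": 255},
    {"linear": [-0.0028,0.0015,0],"delta_rot": [0,0,0],"fingers": 255},
    {"linear": [-0.0028,0.0015,0],"delta_rot": [0,0,0],"fingers": 0},
    {"linear": [-0.0028,0.0015,0],"delta_rot": [0,0,0],"fingers": 0},
    {"linear": [-0.0028,0.0015,0],"delta_rot": [0,0,0],"fingers": 0},
    {"linear": [-0.0028,0.0015,0],"delta_rot": [0,0,0],"fingers": 0},
    {"linear": [-0.0028,0.0015,0],"delta_rot": [0,0,0],"fingers": 0},
    {"linear": [-0.0028,0.0015,0],"delta_rot": [0,0,0],"fingers": 0},
  ],
)

```text
time: 15.8
tool_pos: [0.5429, -0.0837, 0.1471]
tool_rot: [-0.0, 0.999, 0.046, -0.0]
contact_force: [-0.7, -0.6, 0.2]
gripper_width: 0.999
```

```bash
python3 chk.py
```

```text
15.8 [ 0.54285196 -0.08374545  0.14707837] r 0.052449089215767276 th 242.4456636387282 fr -0.09872271133662952 ft -0.9162471417639818 fz 0.1981674376685702 0.9991985851663553
```

Emit:
apply_moves(
  commands=[
    {"linear": [0,0,-0.015],"delta_rot": [0,0,0],"fingers": 0},
    {"linear": [0,0,-0.04],"delta_rot": [0,0,0],"fingers": 0},
    {"linear": [0,0,-0.07],"delta_rot": [0,0,0],"fingers": 0},
    {"linear": [0,0,-0.1],"delta_rot": [0,0,0],"fingers": 0},
    {"linear": [-0.03,0,-0.12],"delta_rot": [0,0,0],"fingers": 255},
    {"linear": [-0.06,-0.03,-0.12],"delta_rot": [0,0,0],"fingers": 255},
    {"linear": [-0.08,-0.06,-0.12],"delta_rot": [0,0,0],"fingers": 255},
    {"linear": [-0.08,-0.08,-0.12],"delta_rot": [0,0,0],"fingers": 255},
  ],
)

```text
time: 16.6
tool_pos: [0.4545, -0.0106, 0.2692]
tool_rot: [0.0, 0.999, 0.046, 0.001]
contact_force: [1.5, -0.9, 0.7]
gripper_width: 0.333
```

```bash
python3 chk.py;python3 - <<'E'
from h import *
import pickle
s=state();pickle.dump(s,open("s2.pkl","wb"));print(s["tool_pos"],s["joint_vel"])
im=eyes.grab_frame("wrist")[:,:,::-1];cv2.imwrite("pics/w3b.png",cv2.convertScaleAbs(cv2.resize(im,None,fx=1.42,fy=1.42),alpha=1.5))
E
```

```text
16.6 [ 0.45446294 -0.01059727  0.26918409] r 0.165185190675274 th 230.44913406609598 fr -1.7588430576097605 ft 0.4263008073956448 fz 0.6542553861615136 0.33303860879377334
[ 0.45446294 -0.01059727  0.26918409] [ 0.42552092 -0.03011027  0.02332211 -0.00543196 -0.01453455  0.41527876]
```

View pics/w3b.png

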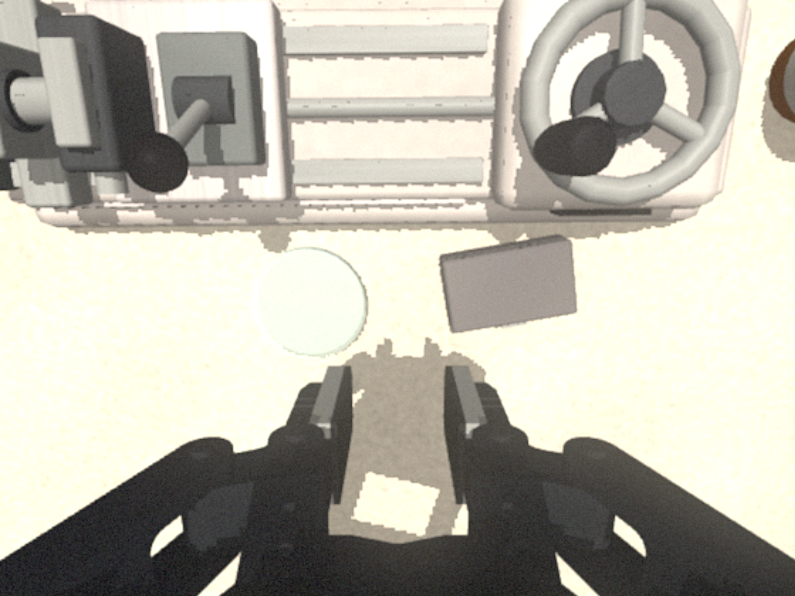

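Run:
```python
from h import *
import pickle;s0=pickle.load(open("s2.pkl","rb"));s=state();k=1.42
for t in(s0,s): print(onz("wrist",159/k,162/k,.178,t))
M=q2R(s["tool_rot"]);print(s["tool_pos"],s["joint_vel"]);b=np.array([.5125,.103,.178]);print(M.T@(b-s["tool_pos"]))
im=eyes.grab_frame("top")[:,:,::-1]
a=im[190:270,180:300]; cv2.imwrite("pics/top6z.png",cv2.convertScaleAbs(cv2.resize(a,None,fx=6,fy=6,interpolation=2),alpha=1.6))
```

```text
[0.5132062 0.101663  0.178    ]
[0.51342827 0.10415278 0.178     ]
[ 0.45493826 -0.00852904  0.26915923] [-0.04212022  0.04566578 -0.02975062 -0.03465646 -0.02248673 -0.08077778]
[ 0.06755446 -0.10547254  0.0915097 ]
```

View pics/top6z.png

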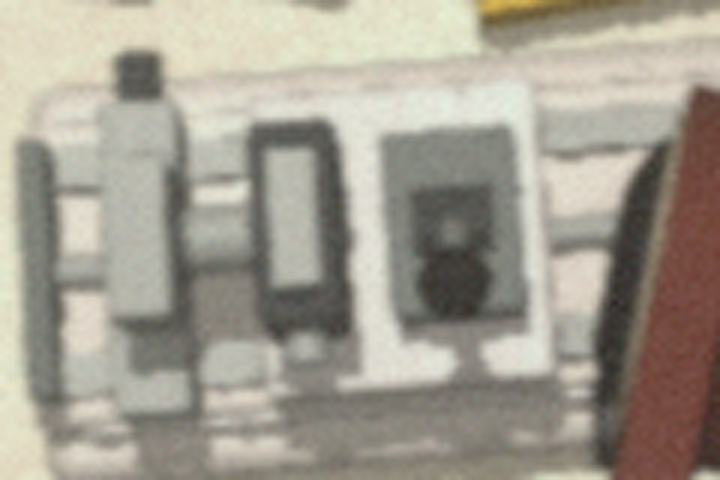

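Emit:
apply_moves(
  commands=[
    {"linear": [0.005,-0.03,0],"delta_rot": [0,0,0],"fingers": 255},
    {"linear": [0.012,-0.065,0],"delta_rot": [0,0,0],"fingers": 255},
    {"linear": [0.018,-0.095,0.01],"delta_rot": [0,0,0],"fingers": 255},
    {"linear": [0.018,-0.102,0.035],"delta_rot": [0,0,0],"fingers": 255},
    {"linear": [0.018,-0.102,0.07],"delta_rot": [0,0,0],"fingers": 255},
    {"linear": [0.018,-0.102,0.095],"delta_rot": [0,0,0],"fingers": 255},
    {"linear": [0.018,-0.102,0.103],"delta_rot": [0,0,0],"fingers": 255},
    {"linear": [0.018,-0.102,0.103],"delta_rot": [0,0,0],"fingers": 255},
  ],
)

```text
time: 17.5
tool_pos: [0.4642, 0.0912, 0.1636]
tool_rot: [0.0, 0.999, 0.046, -0.001]
contact_force: [0.0, -0.3, -0.2]
gripper_width: 0.002
```

Run:
```python
from h import *
s=state();M=q2R(s["tool_rot"]);print(s["time"],s["tool_pos"],s["contact_force"],M.T@(np.array([.513,.103,.178])-s["tool_pos"]))
im=eyes.grab_frame("wrist")[:,:,::-1];cv2.imwrite("pics/w4.png",cv2.convertScaleAbs(im,alpha=1.5))
```

```text
17.5 [0.46415529 0.09117365 0.16364778] [ 0.01306205 -0.28671832 -0.20363525] [ 0.04969426 -0.00728706 -0.01445802]
```

View pics/w4.png

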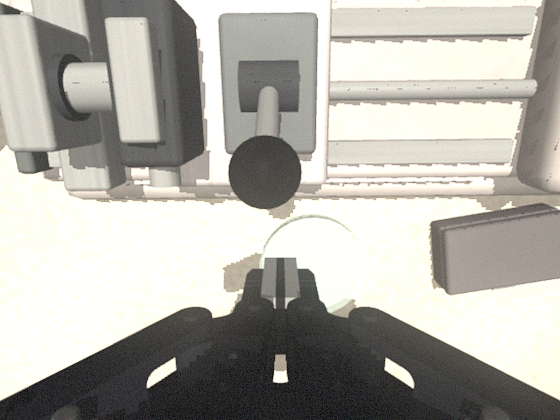

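Emit:
apply_moves(
  commands=[
    {"linear": [0.01,-0.005,0],"delta_rot": [0,0,0],"fingers": 255},
    {"linear": [0.018,-0.005,0],"delta_rot": [0,0,0],"fingers": 255},
    {"linear": [0.026,-0.005,0],"delta_rot": [0,0,0],"fingers": 255},
    {"linear": [0.034,-0.005,0],"delta_rot": [0,0,0],"fingers": 255},
    {"linear": [0.044,-0.005,0],"delta_rot": [0,0,0],"fingers": 255},
    {"linear": [0.054,-0.005,0],"delta_rot": [0,0,0],"fingers": 255},
    {"linear": [0.064,-0.005,0],"delta_rot": [0,0,0],"fingers": 255},
    {"linear": [0.074,-0.005,0],"delta_rot": [0,0,0],"fingers": 255},
  ],
)

```text
time: 18.35
tool_pos: [0.5385, 0.1036, 0.1642]
tool_rot: [-0.0, 0.999, 0.046, -0.0]
contact_force: [-1.2, 0.0, -0.1]
gripper_width: 0.0
```

Run:
```python
from h import *
s=state();print(s["time"],s["tool_pos"],s["contact_force"])
im=eyes.grab_frame("wrist")[:,:,::-1];cv2.imwrite("pics/w5.png",cv2.convertScaleAbs(im,alpha=1.5))
```

```text
18.35 [0.53853278 0.10355794 0.16417966] [-1.15014217  0.00725013 -0.09596897]
```

View pics/w5.png

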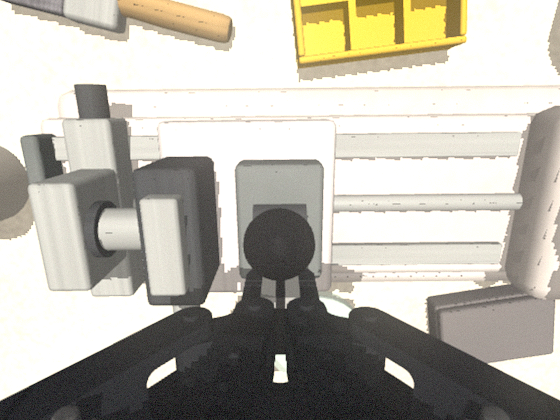

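The ball (280,243) is being pushed centrally, with the nose still on the stop. I'll keep pushing.

Emit:
apply_moves(
  commands=[
    {"linear": [0.006,0,0],"delta_rot": [0,0,0],"fingers": 255},
    {"linear": [0.012,0,0],"delta_rot": [0,0,0],"fingers": 255},
    {"linear": [0.018,0,0],"delta_rot": [0,0,0],"fingers": 255},
    {"linear": [0.023,0,0],"delta_rot": [0,0,0],"fingers": 255},
    {"linear": [0.027,0,0],"delta_rot": [0,0,0],"fingers": 255},
    {"linear": [0.03,0,0],"delta_rot": [0,0,0],"fingers": 255},
    {"linear": [0.03,0,0],"delta_rot": [0,0,0],"fingers": 255},
    {"linear": [0.03,0,0],"delta_rot": [0,0,0],"fingers": 255},
  ],
)

```text
time: 19.2
tool_pos: [0.5609, 0.1057, 0.1636]
tool_rot: [0.001, 0.999, 0.047, -0.01]
contact_force: [-27.3, -4.4, 14.0]
gripper_width: 0.001
```

Run:
```python
from h import *
s=state();print(s["time"],s["tool_pos"],s["contact_force"])
im=eyes.grab_frame("wrist")[:,:,::-1];cv2.imwrite("pics/w6.png",cv2.convertScaleAbs(im,alpha=1.5))
```

```text
19.2 [0.56086637 0.10567281 0.16362976] [-27.25910644  -4.42029085  14.04876837]
```

View pics/w6.png

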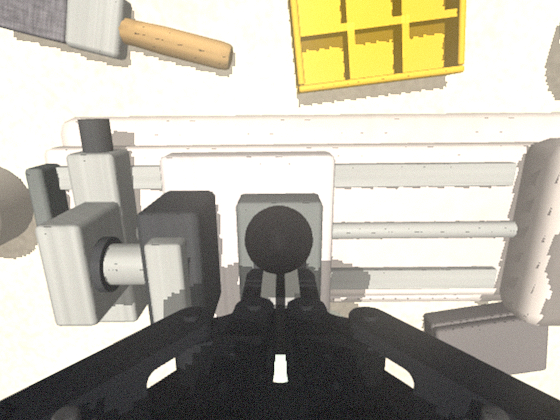

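Run:
```python
from h import *
s=state();M=q2R(s["tool_rot"]);b=onz("wrist",279,240,.178,s);print(b,M.T@(b-np.array([.513,.103,.178])))
```

```text
[0.5840004  0.10822843 0.178     ] [ 0.07116539  0.0013878  -0.00139816]
```

Emit:
apply_moves(
  commands=[
    {"linear": [-0.01,0,0],"delta_rot": [0,0,0],"fingers": 255},
    {"linear": [-0.03,0,0],"delta_rot": [0,0,0],"fingers": 255},
    {"linear": [-0.05,0,-0.01],"delta_rot": [0,0,0],"fingers": 255},
    {"linear": [-0.07,0,-0.04],"delta_rot": [0,0,0],"fingers": 255},
    {"linear": [-0.09,0,-0.08],"delta_rot": [0,0,0],"fingers": 255},
    {"linear": [-0.09,0.03,-0.12],"delta_rot": [0,0,0],"fingers": 255},
    {"linear": [-0.09,0.03,-0.14],"delta_rot": [0,0,0],"fingers": 255},
    {"linear": [-0.09,0.03,-0.14],"delta_rot": [0,0,0],"fingers": 255},
  ],
)

```text
time: 20.05
tool_pos: [0.4828, 0.0676, 0.3096]
tool_rot: [0.0, 0.999, 0.046, 0.005]
contact_force: [-0.1, 0.1, 0.1]
gripper_width: 0.003
```

Run:
```python
from h import *
import pickle
s=state();print(s["time"],s["tool_pos"],s["contact_force"]);pickle.dump(s,open("s3.pkl","wb"))
im=eyes.grab_frame("wrist")[:,:,::-1];cv2.imwrite("pics/w7.png",cv2.convertScaleAbs(im,alpha=1.5))
im=eyes.grab_frame("top")[:,:,::-1]; cv2.imwrite("pics/top7.png",cv2.convertScaleAbs(im,alpha=1.5))
im=eyes.grab_frame("scene")[:,:,::-1]
a=im[160:270,150:370]; cv2.imwrite("pics/sc7z.png",cv2.convertScaleAbs(cv2.resize(a,None,fx=3.5,fy=3.5,interpolation=2),alpha=1.6))
```

```text
20.05 [0.48275175 0.06757557 0.30957865] [-0.06951917  0.14605698  0.09334615]
```

View pics/w7.png

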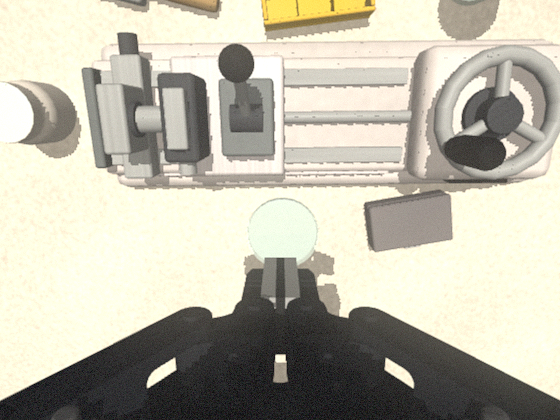

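View pics/top7.png

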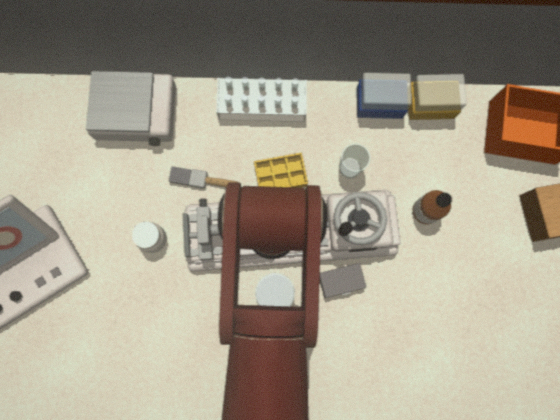

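View pics/sc7z.png

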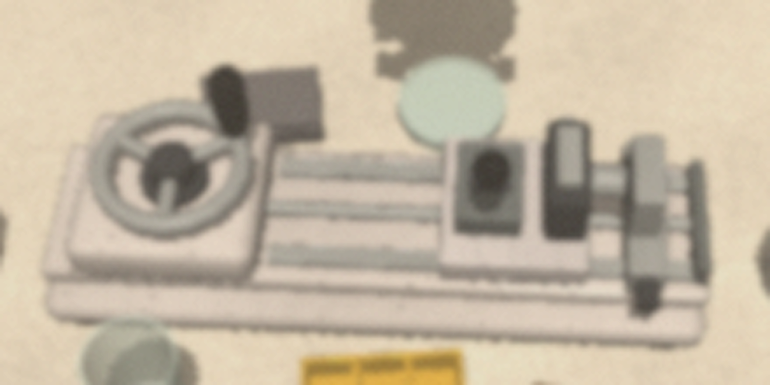

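Run:
```python
from h import *
import pickle;s=pickle.load(open("s3.pkl","rb"));M=q2R(s["tool_rot"])
b1=onz("wrist",236,63,.178,s);b2=tri(ray("wrist",236,63,s),ray("scene",290,207.3));b3=onz("scene",290,207.3,.178)
hub=np.array([.5713,-.1278,.122]);hw=onz("wrist",493,113,.122,s);print("hub",hw)
rail=onz("wrist",345,117,.066,s)
yaw=np.radians(5.25);ex=np.array([np.cos(yaw),np.sin(yaw),0])
for b in(b1,b2,b3):
  for h in(hub,hw,rail): x=(b-h)@ex; print(b,x,"q",.5+np.arcsin(np.clip(x/.08,-1,1)))
```

```text
hub [ 0.57010293 -0.11604783  0.122     ]
[0.58422359 0.10843038 0.178     ] 0.03448483835380255 q 0.9456677243584488
[0.58422359 0.10843038 0.178     ] 0.03460154534530322 q 0.9472851072485613
[0.58422359 0.10843038 0.178     ] 0.0382946032203391 q 0.9991535534962483
[0.5841857  0.10795937 0.17893938] 0.03440400795183864 q 0.944548269245354
[0.5841857  0.10795937 0.17893938] 0.034520714943339324 q 0.9461647865196916
[0.5841857  0.10795937 0.17893938] 0.0382137728183752 q 0.9980031238569868
[0.58362003 0.10755703 0.178     ] 0.033803893493295954 q 0.9362555269114899
[0.58362003 0.10755703 0.178     ] 0.033920600484796636 q 0.9378657233309331
[0.58362003 0.10755703 0.178     ] 0.03761365835983251 q 0.9894842126900896
```

```bash
python3 -c "
from plant import job_done,state
print(job_done(),state()['time'])"
```

```text
the job is handed in; nothing more can be done
the job is handed in; nothing more can be done
```

The carriage is wound up to the stop, the lock lever is thrown over to its far side, and the job is handed in. My last arm reading was 20.05 s of the 64 s allowed; I got no verdict back.

- **Winding:** I gripped the crank handle and wound it clockwise about 440°, keeping the gripper's heading fixed. The wheel turned with 3–5 N at the crank. It halted against the stop about where the measured 61 mm gap predicted, with about 14.5 N at the crank (limit about 40 N). I eased off to that angle before letting go.
- **Locking:** I pushed the lever ball across with closed fingers until it came up hard at 27 N, after the nose was at the stop.

**Last checks:**
- The last wrist and scene pictures show the nose against the stop and the crank where I left it. I did not measure the final gap to the millimetre.
- The lever's final angle came out between 0.94 and 1.0 rad, depending on which part of the machine I measured from. All of these are above the 0.85 rad needed.
- In the last top view the glassware and boxes look unmoved, judged by eye.

**Disagreements:**
- The first wheel-hub position from the scene camera was about 15 mm away from the top camera's, so I used the wrist camera's position, which was within about 7 mm of the top camera's.
- The last hub reading was about 12 mm off along the rails, but that barely changes the lever angle.

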